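Clamp the case panel and run the seam stylus round its seam

TASK

Push the fixture's sliding jaw up so that the case panel sits squarely clamped against the fixed jaw. Then take the orange stylus from its stand and draw its spring nib along the recessed seam, from the green dot round the corner to the red dot: pressed lightly on the seam's floor, slowly (under 8 cm per second) and without lifting on the way. Finally hang the stylus back in its fork, upright on its collar, leaving the panel clamped and the glue, tape and polish where they stand.

Things in the scene. Friction and masses are not known exactly. Their poses are not given: they have to be found in the camera images.
- fixture: Grey slide-jaw fixture, fixed to the bench. Origin on the bench under it; base plate from own x = -130 to +100 mm, y +-95 mm, top at z = 20 mm. Own +x is the closing direction, away from the robot (turned up to 0.3 rad). At the far end the fixed steel jaw: inner face at x = +70 mm, 150 mm wide, top at z = 36 mm.
- jaw (a joint): Travel of the sliding jaw along the fixture's +x, m: 0 = fully open, 0.045 = clamped on the seated panel; it starts between 0 and 0.015. It slides with about 4 N of friction, stays where it is left, and cannot be lifted. Its steel block is 22 mm thick, 100 mm wide, top at z = 34 mm.
- jaw_push (a point): Middle of the near (robot-side) upright face of the sliding jaw's blue push plate, 52 mm above the bench; push it towards the fixture's +x. Plate 70 mm wide along the fixture's y, 14 mm thick, from 34 to 75 mm above the bench; the steel block's face below is flush with it.
- panel: Loose stiff panel on the fixture, 120 (own x) x 170 (own y) x 15 mm, 0.3-0.6 kg: tan board with 5 mm thick brown facings. Between them a recessed L seam, 16 mm wide, 5 mm deep, tan floor: long leg along own y at x = +30 mm, short leg along own x at y = -46 mm. Origin at centre of underside. Starts 10-20 mm short of the fixed jaw; seated, origin at the fixture's x = +10 mm.
- seam0 (a point): Point on the floor of the seam, on its centre line: centre of the green start dot; 30 mm above the bench. Moves with the panel.
- seam1 (a point): Point on the floor of the seam, on its centre line: 37 mm on from the green dot; 30 mm above the bench. Moves with the panel.
- seam2 (a point): Point on the floor of the seam, on its centre line: 74 mm on from the green dot; 30 mm above the bench. Moves with the panel.
- seam3 (a point): Point on the floor of the seam, on its centre line: the corner, 111 mm on from the green dot; 30 mm above the bench. Moves with the panel.
- seam4 (a point): Point on the floor of the seam, on its centre line: 36 mm on from the corner; 30 mm above the bench. Moves with the panel.
- seam5 (a point): Point on the floor of the seam, on its centre line: centre of the red end dot, 72 mm on from the corner; 30 mm above the bench. Moves with the panel.
- stylus: Spring-nibbed stylus, 0.135 kg, hanging upright by its brass collar in the stand. Origin on its axis at the collar's underside, z up. Collar 46 mm across, 6 mm thick; above it an orange square handle 24 x 24 mm (sides along own x, y) from z = 6 to 66 mm; below it a steel shank 18 mm across to z = -50 mm and a round-ended nib 8 mm across to z = -78 mm.
- stylus_grip (a point): Point on the axis of the orange handle, 42 mm above the collar's underside: a good place to grasp (TCP here, from above; the fingertips stay clear of the collar).
- stylus_tip (a point): Lowest point of the nib, on the stylus axis, 120 mm below stylus_grip when the nib is not pressed.
- nib (a joint): How far the nib is pressed up into the shank, m: 0 = free, stop at 0.012; spring 250 N/m (5 mm pressed is 1.25 N; past the stop the force rises steeply).
- stand: Wooden stylus stand fixed to the bench, base 100 x 100 mm, left or right of the fixture. A back post (at own +x) carries two aluminium prongs, the fork: slot 28 mm wide, open to own -x, tops 100 mm above the bench; prongs from own x = -30 to +44 mm, outer width 84 mm. Origin at the centre of its underside.
- stand_seat (a point): Middle of the fork, 100 mm above the bench: where the centre of the collar's underside belongs (it starts within 5 mm of here).
- glue: Bystander: white glue bottle with blue cap, 60 mm across, 150 mm tall, standing on the other side of the fixture from the stand. Origin under its centre.
- tape: Bystander: roll of cream tape lying flat, 100 mm across, 25 mm high, beyond the fixture to one side. Origin under its centre.
- polish: Bystander: red polish tin with a white lid, 80 mm across, 35 mm high, beyond the fixture to one side. Origin under its centre.
Things that resemble listed ones, but are neither listed nor needed, are in the scene too. Of the things that look like the stand, the middle-sized one is meant. There is more than one size of the stylus; the one meant has the size given above.

How it is judged:
On the way, in this order (a step that is already met when the one before it is completed fails the run):
1. The panel is clamped squarely against the fixed jaw by the sliding jaw (x of panel in the frame of fixture above 0.007 m and angle between the x axis of panel and the x axis of fixture, either way round below 0.035 rad and value of joint jaw above 0.042 m), for 0.2 s.
2. The nib, pressed on the seam's floor, is at the green dot (horizontal distance between stylus_tip and seam0 below 0.009 m and z of stylus_tip in the frame of seam0 below 0.003 m and contact force between stylus and panel above 0.25 N), for 0.02 s.
3. The nib, pressed on the seam's floor, is at a third of the way along the long leg (horizontal distance between stylus_tip and seam1 below 0.009 m and z of stylus_tip in the frame of seam1 below 0.003 m and contact force between stylus and panel above 0.25 N), for 0.02 s.
4. The nib, pressed on the seam's floor, is at two thirds of the way along the long leg (horizontal distance between stylus_tip and seam2 below 0.009 m and z of stylus_tip in the frame of seam2 below 0.003 m and contact force between stylus and panel above 0.25 N), for 0.02 s.
5. The nib, pressed on the seam's floor, is at the corner (horizontal distance between stylus_tip and seam3 below 0.009 m and z of stylus_tip in the frame of seam3 below 0.003 m and contact force between stylus and panel above 0.25 N), for 0.02 s.
6. The nib, pressed on the seam's floor, is at half-way along the short leg (horizontal distance between stylus_tip and seam4 below 0.009 m and z of stylus_tip in the frame of seam4 below 0.003 m and contact force between stylus and panel above 0.25 N), for 0.02 s.
7. The nib, pressed on the seam's floor, is at the red dot (horizontal distance between stylus_tip and seam5 below 0.009 m and z of stylus_tip in the frame of seam5 below 0.003 m and contact force between stylus and panel above 0.25 N), for 0.02 s.
At the end, for the whole second after the job is handed in: The panel is still clamped (within 3 mm of the fixed jaw, square within 2 degrees, sliding jaw at 0.042 m or more) and the stylus hangs at rest in the fork: within 18 mm of the seat, collar on the prongs within 4 mm in height, upright within 0.12 rad (all of step 1 and horizontal distance between stylus and stand_seat below 0.018 m and z of stylus in the frame of stand_seat between -0.004 and 0.004 m and angle between stylus's own z axis and vertical below 0.12 rad and linear speed of stylus below 0.02 m/s); the robot touches nothing.
It fails at once if The stylus touches the panel before the panel is clamped, or the panel comes loose under it (contact force between stylus and panel above 0.25 N and not (x of panel in the frame of fixture above 0.007 m and angle between the x axis of panel and the x axis of fixture, either way round below 0.035 rad and value of joint jaw above 0.042 m)).
It fails at once if The stylus moves faster than 0.09 m/s while it touches the panel (contact force between stylus and panel above 0.25 N and linear speed of stylus above 0.09 m/s).
It fails at once if The stylus is pressed on the panel with more than 12 N (contact force between stylus and panel above 12 N).
It fails at once if The nib is lifted out on the way: over the seam between the dots (20 mm or more from either) and 6 to 18 mm above its floor (((x of stylus_tip in the frame of panel between 0.02 and 0.04 m and y of stylus_tip in the frame of panel between -0.05 and 0.045 m) or (y of stylus_tip in the frame of panel between -0.056 and -0.036 m and x of stylus_tip in the frame of panel between -0.022 and 0.04 m)) and z of stylus_tip in the frame of seam0 between 0.006 and 0.018 m).
It fails at once if The glue, tape or polish is moved by more than 25 mm or tipped (distance of any of glue, tape, polish from where it was at the start of the episode above 0.025 m or angle between any of glue, tape, polish's own z axis and vertical above 0.3 rad).
It also fails if it takes over 72 s, if anything falls off the work surface, if the arm or the gripper's body presses on something with over 40 N, if the wrist force passes 120 N, or if a joint passes its speed limit or range.

ROBOT

A 7-joint arm with a two-finger parallel gripper is mounted at the origin on the work surface. World frame = base frame: x ahead of the robot, y to its left, z up, the work surface at z = 0. Lengths are in m, angles in rad, forces in N, time in s.
With the tool pointing down it reaches from about 0.425 to 0.875 m from the base axis. Payload 8.4 kg.
Tool frame: the origin (TCP) lies between the finger pads, 19 mm behind the fingertips; this is the grasp point; z points along the fingers, y is the line along which they close (so a half turn about z gives the same grasp; the last joint's range is limited). The gripper opens to 85 mm and grips with 20 to 120 N. Pads are 22 mm wide; open, the fingers measure 114 mm over their backs; the gripper's body (76 mm by 85 mm) begins 54 mm behind the grasp point. The pads swing forward as they close: fully open they stand 13 mm farther back than shut.
Start: joints at [1.007, 0.333, 0.04, 1.465, -0.013, 1.343, -0.059], TCP at [0.291, -0.581, 0.25] pointing down, gripper open.
Joint ranges: [-2.58, 2.58], [-0.38, 2.09], [-1.3, 1.39], [0.25, 2.4], [-1.5, 4.64], [0.08, 2.09], [-2.65, 2.65]. Speed limits (rad/s): [2.22, 2.22, 2.79, 2.79, 3.14, 3.14, 3.14].

INTERFACE

Orientations are given as a unit quaternion [x, y, z, w].
In Python, from plant import bot gives the robot as it stands.
- The arm moves only by the tool step_arm, never from a script. Its argument "series" is a list that holds one entry, the list of rows, each a list of 7 numbers: the shift along the world's x, y, z in m, then the turn, a rotation vector about the world's x, y, z in rad, then the closure, from -1 (fully open) to 1 (shut). A call has exactly 8 rows; each row shifts and turns the commanded pose from where the row before left it; what a row does not reach is not made up. A row lasts 1/8 s, in which the tool goes at most 62.5 mm and 10.7 degrees, less where a joint would pass 70% of its speed; a pose out of reach is approached as far as the arm can. A call with a gripper value outside its range is refused whole. The fingers move at their own pace and stop on an object; "grip_force" is the grip in N (left out, the last holds). Time passes only in rows, so rows that do not move let the fingers close, or fill a call up. It gives the time, the measured TCP pose, the force, the opening and the grip force at its end, in the units of the state.
- bot.sense(): the state, without advancing time (a new reading comes with each control period).
- bot.grab_frame(name): name is "scene" or "top" or "wrist"; returns the picture (384x512x3 uint8, red, green, blue); there is no depth.
- bot.camera_params(name): a dict with "fx", "fy", "cx", "cy" (pixels), "k1" (the pictures are not rectified: a ray, as slopes to the right and down, at radius r is drawn at 1 + k1 r^2 times it, then the intrinsics apply), "rvec" (rotation vector, rad) and "tvec" (3), from world to camera coordinates, as OpenCV has them. Camera axes: x right, y down, z forward; pixel columns grow to the right and rows downward; lengths in m; the calibration is good to about 2 mm. A picture is of the moment at which its call begins: read the wrist's pose just before it. camera_params takes no time and is no camera call; for the wrist camera it gives the pose at the moment of the call.
- bot.job_done(): hands the job in; it is judged then, once.
The state is a dict: "time_s": time; "joint_positions": joint angles; "qd": joint speeds; "tau": joint torques, N m; "ee_pos": TCP position; "eef_rot": TCP orientation; "contact_force": force on the tool from outside, world axes, zero at the start; "ft_torque": the same for the moment, N m; "finger_gap": opening from 0.0 (shut) to 1.0 (fully open); "gripper_force": force on a finger pad.
Only numpy, scipy, OpenCV 4.12 (cv2) and the standard library are available. Lean on these libraries where they do the work, as an engineer would, in place of code of your own. Each camera call takes 0.05 s, during which the arm holds its last target. There are 200 camera calls.

## Working session

There is one attempt and no reset: what is moved stays moved. The work goes in short steps, Python scripts to look and compute and a tool call to move; the robot and the scene stay as the last step left them, time stands still between calls to the robot, and variables do not carry over. Pictures are saved under pics/ and viewed, at most 10 in all, crops included, and the job is handed in when it is done.

Besides the shell and the picture viewer there is one more tool, called after ">>>" as name(argument=value, ...), one argument or row to a line, values as JSON. step_arm: Moves the arm, as the interface text tells. Its arguments: {"type":"object","properties":{"series":{"type":"array"},"grip_force":{"type":"number"}},"required":["series"]}

```bash
mkdir -p pics; cat > h.py <<'E'
import numpy as np, cv2
from plant import bot
from scipy.spatial.transform import Rotation as R
def ray(p,uv):
    # returns cam centre, world dir
    K=np.array([[p['fx'],0,p['cx']],[0,p['fy'],p['cy']],[0,0,1.]])
    n=cv2.undistortPoints(np.array([[uv]],float),K,np.array([p['k1'],0,0,0,0.]))[0,0]
    M=R.from_rotvec(np.ravel(p['rvec'])).as_matrix()
    return -M.T@np.ravel(p['tvec']), M.T@np.array([n[0],n[1],1])
def at_z(p,uv,z):
    c,d=ray(p,uv); return c+d*(z-c[2])/d[2]
def proj(p,X):
    K=np.array([[p['fx'],0,p['cx']],[0,p['fy'],p['cy']],[0,0,1.]])
    return cv2.projectPoints(np.atleast_2d(np.array(X,float)),np.ravel(p['rvec']),np.ravel(p['tvec']),K,np.array([p['k1'],0,0,0,0.]))[0][:,0]
E
python3 - <<'E'
from h import *
np.set_printoptions(precision=4,suppress=True)
for n in ['top','scene']:
    p=bot.camera_params(n); im=bot.grab_frame(n); np.save(f'pics/{n}.npy',im)
    cv2.imwrite(f'pics/{n}.png',cv2.resize(im[:,:,::-1],(800,600),interpolation=cv2.INTER_CUBIC))
    print(n,p, -R.from_rotvec(np.ravel(p['rvec'])).as_matrix().T@np.ravel(p['tvec']))
print(bot.sense())
E
```

```text
top {'fx': 404.56726049443785, 'fy': 404.56726049443785, 'cx': 255.9579714041975, 'cy': 193.0139370247484, 'k1': -0.10028678321647369, 'rvec': array([ 2.1576, -2.1057,  0.2061]), 'tvec': array([-0.1585,  0.4967,  1.2575])} [ 0.2654 -0.1341  1.3284]
scene {'fx': 427.24379080482055, 'fy': 427.24379080482055, 'cx': 255.39986254676143, 'cy': 196.10472464488424, 'k1': 0.024541230123356277, 'rvec': array([ 2.0736,  0.5293, -0.2648]), 'tvec': array([-0.3987, -0.1063,  1.4716])} [ 0.951  -0.9723  0.6971]
{'time_s': 0.1, 'joint_positions': array([ 1.0068,  0.3338,  0.0399,  1.4662, -0.0134,  1.3433, -0.0585]), 'qd': array([-0.0005, -0.0005,  0.0003, -0.0019,  0.0002, -0.0004, -0.0004]), 'tau': array([  0.0054, -66.0024,   1.3708, -40.6474,   0.0171,   0.0089,
        -0.    ]), 'ee_pos': array([ 0.2912, -0.5807,  0.2492]), 'eef_rot': array([ 0.9731,  0.2303, -0.0002, -0.0007]), 'contact_force': array([-0.0117,  0.2061, -0.134 ]), 'ft_torque': array([-0.0332, -0.0518, -0.015 ]), 'gripper_force': 0.0, 'finger_gap': 1.0009044478873712}
```

View pics/top.png

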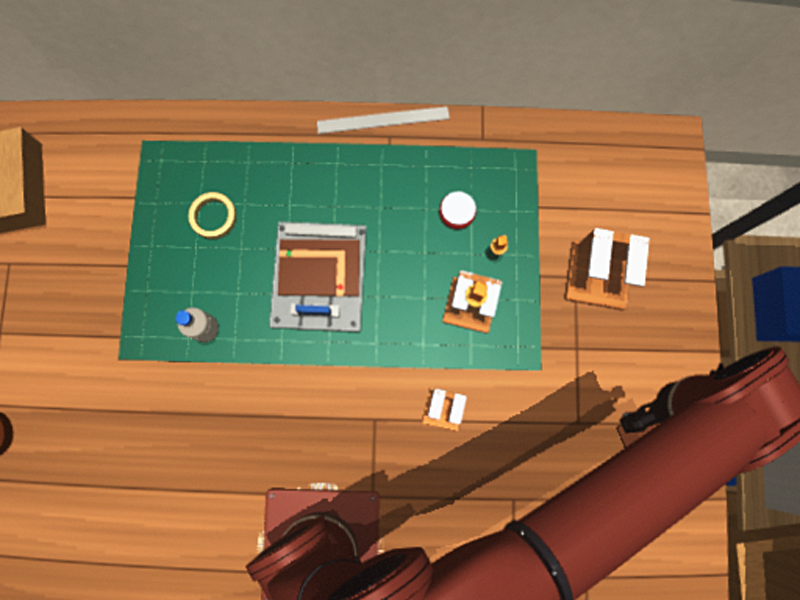

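View pics/scene.png

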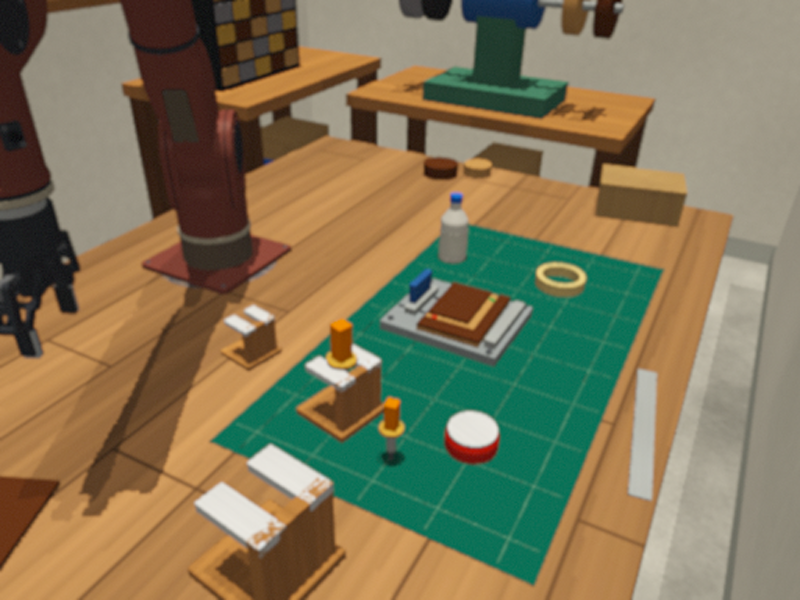

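The top view shows the fixture at about (320,275), its blue push plate at (317,310), the green dot at (290,254) and the red dot at (340,287). The middle-sized stand, with the stylus, is at (475,298). I'll zoom in.

```bash
python3 - <<'E'
from h import *
im=np.load('pics/top.npy')
c=im[135:218,168:326]
cv2.imwrite('pics/crop1.png',cv2.resize(c[:,:,::-1],None,fx=5,fy=5,interpolation=cv2.INTER_CUBIC))
E
```

```text
(no output)
```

View pics/crop1.png

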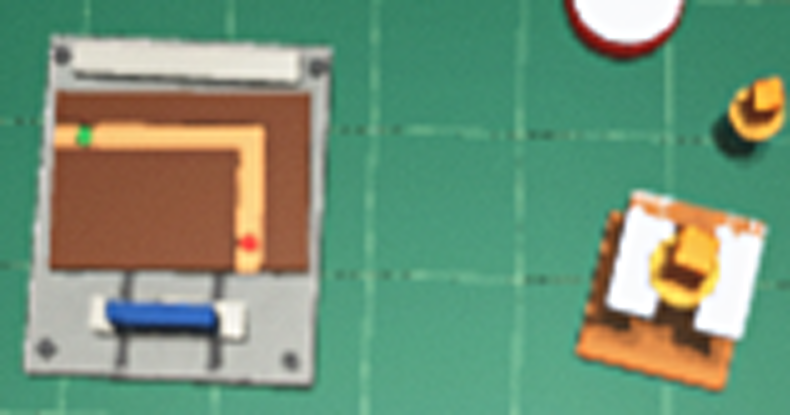

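The crop shows the fixture plate's corners at (50,37), (330,47), (312,385) and (25,375), the panel and its dots, and the stylus collar at (685,270) in the fork.

```bash
python3 - <<'E'
from h import *
np.set_printoptions(precision=4,suppress=True)
p=bot.camera_params('top')
f=lambda u,v,z: at_z(p,((u+.5)/5+168-.5,(v+.5)/5+135-.5),z)
def s(n,l,z):
    P=np.array([f(*q,z) for q in l]); print(n,'\n',P[:,:2]); return P
b=s('base FL,FR,NR,NL',[(50,37),(330,47),(312,385),(25,375)],.02)
d=(b[0]-b[3]+b[1]-b[2])[:2]; e=(b[0]-b[1]+b[3]-b[2])[:2]
th=np.arctan2(d[1],d[0]); print('yaw',th,np.arctan2(-e[0],e[1]),np.linalg.norm(d)/2,np.linalg.norm(e)/2,'ctr',b.mean(0)[:2],'origin',b.mean(0)[:2]+.015*np.array([np.cos(th),np.sin(th)]))
q=s('panel',[(57,92),(312,93),(308,270),(50,270)],.035)
d=(q[0]-q[3]+q[1]-q[2])[:2]; e=(q[0]-q[1]+q[3]-q[2])[:2]
print('yaw',np.arctan2(d[1],d[0]),np.arctan2(-e[0],e[1]),np.linalg.norm(d)/2,np.linalg.norm(e)/2,'ctr',q.mean(0)[:2])
s('dots g,r',[(84,136),(249,243)],.03)
s('pushplate top',[(107,305),(216,308)],.075)
k=s('fork FL,FR,NR,NL',[(630,192),(765,228),(742,338),(608,305)],.1)
d=(k[0]-k[3]+k[1]-k[2])[:2]; e=(k[0]-k[1]+k[3]-k[2])[:2]
print('yaw',np.arctan2(d[1],d[0]),np.arctan2(-e[0],e[1]),np.linalg.norm(d)/2,np.linalg.norm(e)/2,'ctr',k.mean(0)[:2])
s('collar',[(685,270)],.106); s('handle top',[(697,240)],.166)
s('bystanders glue cap',[( (183*.64-168)*5,(317*.64-135)*5)],.15)
s('small stylus',[(755,110)],.08)
E
```

```text
base FL,FR,NR,NL 
 [[ 0.6734  0.1219]
 [ 0.671  -0.0675]
 [ 0.4415 -0.0634]
 [ 0.4431  0.1246]]
yaw -0.014656042450403882 -0.010894229166257593 0.22992904238778267 0.18866270979617827 ctr [0.5573 0.0289] origin [0.5723 0.0287]
panel 
 [[ 0.6308  0.1119]
 [ 0.6343 -0.0574]
 [ 0.5149 -0.059 ]
 [ 0.5106  0.1093]]
yaw 0.017476970383102863 0.022943909073969773 0.11987414702312937 0.1688620791423923 ctr [0.5726 0.0262]
dots g,r 
 [[ 0.6025  0.093 ]
 [ 0.5328 -0.0194]]
pushplate top 
 [[ 0.4815  0.0645]
 [ 0.4813 -0.0043]]
fork FL,FR,NR,NL 
 [[ 0.5571 -0.2619]
 [ 0.5364 -0.3466]
 [ 0.4665 -0.3318]
 [ 0.4851 -0.2487]]
yaw -0.19425556868252017 -0.2300784721623024 0.07231631289493558 0.08619104275714257 ctr [ 0.5113 -0.2972]
collar 
 [[ 0.5072 -0.2956]]
handle top 
 [[ 0.5135 -0.2948]]
bystanders glue cap 
 [[0.4422 0.2675]]
small stylus 
 [[ 0.6181 -0.3442]]
```

>>> step_arm(
  series=[
    [[0.012,0.051,0,0,0,-0.06,1],[0.012,0.051,0,0,0,-0.06,1],[0.012,0.051,0,0,0,-0.06,1],[0.012,0.051,0,0,0,-0.06,1],[0.012,0.051,0,0,0,-0.06,1],[0.012,0.051,0,0,0,-0.06,1],[0.012,0.051,0,0,0,-0.06,1],[0.012,0.051,0,0,0,-0.06,1]],
  ],
  grip_force=40,
)

```text
time_s: 1.1
ee_pos: [0.3873, -0.1713, 0.2499]
eef_rot: [1.0, -0.009, -0.0, 0.0]
contact_force: [0.1, 0.2, -0.2]
finger_gap: -0.0
gripper_force: 0.0
```

>>> step_arm(
  series=[
    [[0.012,0.051,0,0,0,0,1],[0.012,0.051,0,0,0,0,1],[0.012,0.051,0,0,0,0,1],[0.012,0.051,0,0,0,0,1],[0,0,-0.03,0,0,0,1],[0,0,-0.03,0,0,0,1],[0,0,-0.03,0,0,0,1],[0,0,0,0,0,0,1]],
  ],
)

```text
time_s: 2.1
ee_pos: [0.4337, 0.0308, 0.1582]
eef_rot: [1.0, -0.007, -0.002, -0.0]
contact_force: [0.5, -0.7, 0.0]
finger_gap: 0.0
gripper_force: 0.0
```

>>> step_arm(
  series=[
    [[0,0,-0.03,0,0,0,1],[0,0,-0.03,0,0,0,1],[0,0,-0.03,0,0,0,1],[0,0,-0.008,0,0,0,1],[0.005,0,0,0,0,0,1],[0.005,0,0,0,0,0,1],[0.005,0,0,0,0,0,1],[0.005,0,0,0,0,0,1]],
  ],
)

```text
time_s: 3.1
ee_pos: [0.4561, 0.031, 0.0625]
eef_rot: [1.0, -0.008, 0.0, 0.0]
contact_force: [-0.1, 1.4, -0.8]
finger_gap: -0.003
gripper_force: 0.0
```

>>> step_arm(
  series=[
    [[0.004,0,0,0,0,0,1],[0.004,0,0,0,0,0,1],[0.004,0,0,0,0,0,1],[0.004,0,0,0,0,0,1],[0.003,0,0,0,0,0,1],[0.003,0,0,0,0,0,1],[0.001,0,0,0,0,0,1],[0,0,0,0,0,0,1]],
  ],
)

```text
time_s: 4.1
ee_pos: [0.4784, 0.0309, 0.0619]
eef_rot: [1.0, -0.008, -0.0, -0.0]
contact_force: [-3.0, -2.2, -0.5]
finger_gap: 0.002
gripper_force: 1.4
```

>>> step_arm(
  series=[
    [[0.003,0,0,0,0,0,1],[0.003,0,0,0,0,0,1],[0.002,0,0,0,0,0,1],[0.002,0,0,0,0,0,1],[0.001,0,0,0,0,0,1],[0.001,0,0,0,0,0,1],[0,0,0,0,0,0,1],[0,0,0,0,0,0,1]],
  ],
)

```text
time_s: 5.1
ee_pos: [0.4896, 0.0307, 0.0619]
eef_rot: [1.0, -0.008, -0.001, 0.0]
contact_force: [-7.3, -4.2, 3.1]
finger_gap: 0.002
gripper_force: 3.5
```

>>> step_arm(
  series=[
    [[0.001,0,0,0,0,0,1],[0.001,0,0,0,0,0,1],[0.001,0,0,0,0,0,1],[0.001,0,0,0,0,0,1],[0,0,0,0,0,0,1],[0,0,0,0,0,0,1],[0,0,0,0,0,0,1],[0,0,0,0,0,0,1]],
  ],
)

```text
time_s: 6.1
ee_pos: [0.4917, 0.0307, 0.0615]
eef_rot: [1.0, -0.008, -0.003, 0.001]
contact_force: [-14.9, -3.0, 9.6]
finger_gap: 0.003
gripper_force: 7.8
```

>>> step_arm(
  series=[
    [[0.001,0,0,0,0,0,1],[0.001,0,0,0,0,0,1],[0.001,0,0,0,0,0,1],[0.001,0,0,0,0,0,1],[0.001,0,0,0,0,0,1],[0,0,0,0,0,0,1],[0,0,0,0,0,0,1],[0,0,0,0,0,0,1]],
  ],
)

```text
time_s: 7.1
ee_pos: [0.4918, 0.0309, 0.0605]
eef_rot: [1.0, -0.007, -0.008, 0.001]
contact_force: [-37.0, -2.1, 26.3]
finger_gap: 0.002
gripper_force: 18.8
```

```bash
python3 - <<'E'
from h import *
im=bot.grab_frame('top')
c=im[135:218,168:326]; print(bot.sense()['ee_pos'],bot.sense()['contact_force'])
cv2.imwrite('pics/crop2.png',cv2.resize(c[:,:,::-1],None,fx=5,fy=5,interpolation=cv2.INTER_CUBIC))
E
```

```text
[0.49181795 0.03087791 0.06050245] [-37.66152212  -1.901373    25.61918955]
```

View pics/crop2.png

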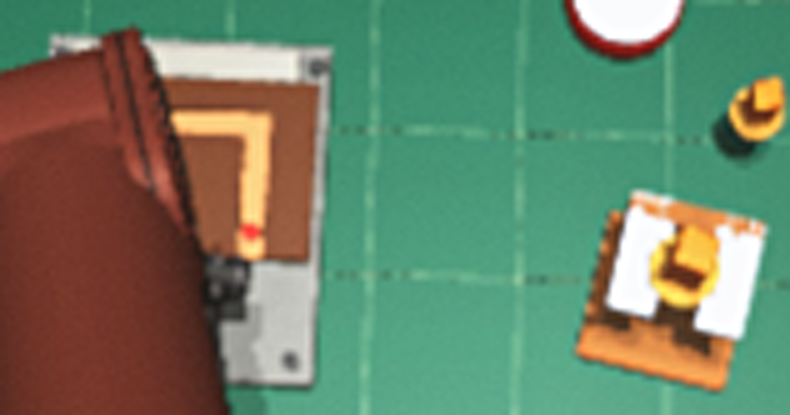

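The panel is seated: the force rose to 37 N with no further travel. I'll back off and look with the wrist camera.

>>> step_arm(
  series=[
    [[-0.012,0,0,0,0,0,1],[-0.012,0,0,0,0,0,1],[0,0,0.05,0,0,0,1],[0,0,0.06,0,0,0,1],[0.01,-0.01,0.06,0,0,0,1],[0.02,-0.03,0.02,0,0,0,0],[0,0,0,0,0,0,-1],[0,0,0,0,0,0,-1]],
  ],
)

```text
time_s: 8.15
ee_pos: [0.5051, -0.0084, 0.2516]
eef_rot: [1.0, -0.007, 0.0, -0.0]
contact_force: [0.0, -0.0, -0.2]
finger_gap: 0.635
gripper_force: 0.0
```

```bash
python3 - <<'E'
from h import *
import pickle
p=bot.camera_params('wrist'); im=bot.grab_frame('wrist'); s=bot.sense()
pickle.dump((p,im),open('pics/w1.pkl','wb'))
print(s['ee_pos'],s['eef_rot'],ray(p,(256,192)))
cv2.imwrite('pics/w1.png',cv2.resize(im[:,:,::-1],(800,600),interpolation=cv2.INTER_CUBIC))
E
```

```text
[ 0.50476555 -0.00811714  0.25132299] [ 9.99974553e-01 -7.12184798e-03 -3.39523363e-04 -2.41173245e-04] (array([ 0.58689662, -0.00989916,  0.37519783]), array([-0.32693452,  0.00676322, -0.94503805]))
```

View pics/w1.png

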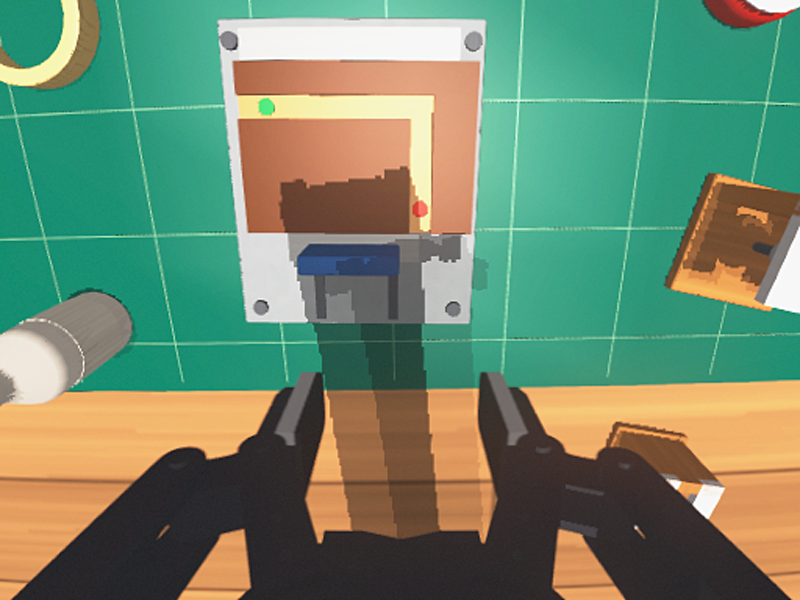

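The wrist view shows the panel flush against the fixed jaw. The green dot is at (266,107), the corner at (423,107) and the red dot at (420,209). Next I'll fit the panel.

```bash
python3 - <<'E'
from h import *
import pickle
np.set_printoptions(precision=4,suppress=True)
p,im=pickle.load(open('pics/w1.pkl','rb'))
hsv=cv2.cvtColor(im,cv2.COLOR_RGB2HSV)
def cen(lo,hi,x0,x1,y0,y1):
    m=cv2.inRange(hsv,np.array(lo),np.array(hi)); k=np.zeros_like(m); k[y0:y1,x0:x1]=m[y0:y1,x0:x1]
    ys,xs=np.nonzero(k); return xs.mean(),ys.mean(),len(xs)
g=cen((50,150,100),(75,255,255),160,180,60,77); r=cen((0,170,140),(6,255,255),260,280,126,142)
print(g,r)
f=lambda u,v,z: at_z(p,((u+.5)/1.5625-.5,(v+.5)/1.5625-.5),z)[:2]
G=at_z(p,g[:2],.03)[:2]; Rd=at_z(p,r[:2],.03)[:2]
print('G',G,'R',Rd,'dist',np.linalg.norm(G-Rd),'expect',np.hypot(111,72))
# fit panel pose, own coords
own=np.array([[.030,.065],[-.042,-.046]])
a=np.arctan2(*(G-Rd)[::-1])-np.arctan2(*(own[0]-own[1])[::-1]); print('panel yaw',a)
Pc=np.array([f(234,61,.035),f(479,61,.035),f(471,234,.035),f(246,233,.035)]); print(Pc)
d=Pc[0]-Pc[3]+Pc[1]-Pc[2]; e=Pc[0]-Pc[1]+Pc[3]-Pc[2]
print(np.arctan2(d[1],d[0]),np.arctan2(-e[0],e[1]),np.linalg.norm(d)/2,np.linalg.norm(e)/2,Pc.mean(0))
b=np.array([f(218,21,.02),f(486,20,.02),f(470,322,.02),f(246,323,.02)]);print(b)
d=b[0]-b[3]+b[1]-b[2]; e=b[0]-b[1]+b[3]-b[2]
print(np.arctan2(d[1],d[0]),np.arctan2(-e[0],e[1]),np.linalg.norm(d)/2,np.linalg.norm(e)/2,b.mean(0))
for yaw in (-.012,):
    M=np.array([[np.cos(yaw),-np.sin(yaw)],[np.sin(yaw),np.cos(yaw)]])
    o=(G+Rd)/2-M@own.mean(0); print('origin from dots',o,'seams',[ (o+M@np.array(q)) for q in [(.03,.065),(.03,-.046),(-.042,-.046)]])
E
```

```text
(np.float64(170.0), np.float64(67.80263157894737), 76) (np.float64(265.8787878787879), np.float64(133.8181818181818), 33)
G [0.615  0.0858] R [ 0.5399 -0.0202] dist 0.129988382646598 expect 132.30646242719968
panel yaw -0.04088218443009062
[[ 0.6445  0.1037]
 [ 0.641  -0.0639]
 [ 0.5215 -0.0618]
 [ 0.5251  0.109 ]]
-0.030375483371900228 -0.021274116930120306 0.11949168957630704 0.16925998938152065 [0.583  0.0217]
[[ 0.6734  0.1173]
 [ 0.6698 -0.0704]
 [ 0.4437 -0.0658]
 [ 0.4456  0.1238]]
-0.024440303334779073 -0.014669055083230102 0.22699808600158303 0.18867770703539533 [0.5582 0.0262]
origin from dots [0.5833 0.0232] seams [array([0.6141, 0.0879]), array([ 0.6128, -0.0231]), array([ 0.5408, -0.0223])]
```

>>> step_arm(
  series=[
    [[0,-0.045,0.01,0,0,-0.04,-1],[0,-0.045,0.01,0,0,-0.04,-1],[0,-0.045,0.01,0,0,-0.04,-1],[0,-0.045,0,0,0,-0.04,-1],[0,-0.045,0,0,0,-0.04,-1],[0,-0.045,0,0,0,0,-1],[0,0,0,0,0,0,-1],[0,0,0,0,0,0,-1]],
  ],
)

```text
time_s: 9.2
ee_pos: [0.5055, -0.2774, 0.2813]
eef_rot: [0.994, -0.107, -0.0, -0.001]
contact_force: [-0.0, 1.1, -0.6]
finger_gap: 1.003
gripper_force: 0.0
```

```bash
python3 - <<'E'
from h import *
import pickle
p=bot.camera_params('wrist'); im=bot.grab_frame('wrist'); s=bot.sense()
pickle.dump((p,im),open('pics/w2.pkl','wb'))
print(s['ee_pos'],s['eef_rot'],ray(p,(256,192)))
cv2.imwrite('pics/w2.png',cv2.resize(im[:,:,::-1],(800,600),interpolation=cv2.INTER_CUBIC))
E
```

```text
[ 0.50571014 -0.2770215   0.28159565] [ 9.94344593e-01 -1.06200306e-01 -2.08783637e-04 -5.30779078e-04] (array([ 0.58555013, -0.29539067,  0.40482659]), array([-0.31985705,  0.07205104, -0.9447375 ]))
```

View pics/w2.png

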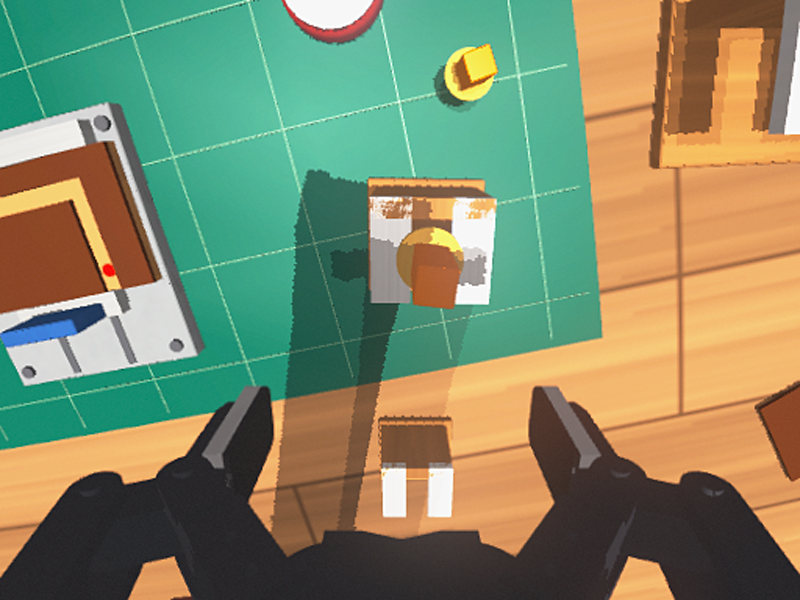

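The stylus hangs in the fork: collar centre at about (431,260), handle's top face at about (436,285), almost aligned with the gripper. The fork's prongs span from (369,197) to (492,304).

```bash
python3 - <<'E'
from h import *
import pickle
np.set_printoptions(precision=4,suppress=True)
p,im=pickle.load(open('pics/w2.pkl','rb'))
f=lambda u,v,z: at_z(p,((u+.5)/1.5625-.5,(v+.5)/1.5625-.5),z)[:2]
T=np.array([f(413,263,.166),f(460,266,.166),f(456,307,.166),f(412,302,.166)])
print(T,T.mean(0),'collar',f(430,259,.106))
F=np.array([f(369,197,.1),f(495,199,.1),f(490,304,.1),f(369,302,.1)]);
print('fork',F,F.mean(0))
for Q in (T,F):
    d=Q[0]-Q[3]+Q[1]-Q[2]; e=Q[0]-Q[1]+Q[3]-Q[2]
    print(np.arctan2(d[1],d[0]),np.arctan2(-e[0],e[1]),np.linalg.norm(d)/2,np.linalg.norm(e)/2)
c=im[100:220,210:340]
cv2.imwrite('pics/crop3.png',cv2.resize(c[:,:,::-1],None,fx=5,fy=5,interpolation=cv2.INTER_CUBIC))
E
```

```text
[[ 0.5241 -0.2885]
 [ 0.5171 -0.3131]
 [ 0.4942 -0.3068]
 [ 0.5023 -0.2833]] [ 0.5094 -0.2979] collar [ 0.509  -0.2985]
fork [[ 0.5574 -0.2673]
 [ 0.5385 -0.3487]
 [ 0.466  -0.3341]
 [ 0.4858 -0.2501]] [ 0.5119 -0.3001]
-0.2495376256453432 -0.3060232967302608 0.02306180339294516 0.02521963601451457
-0.21710826253746496 -0.22998602148347566 0.07374750557912624 0.08492939437096887
```

View pics/crop3.png

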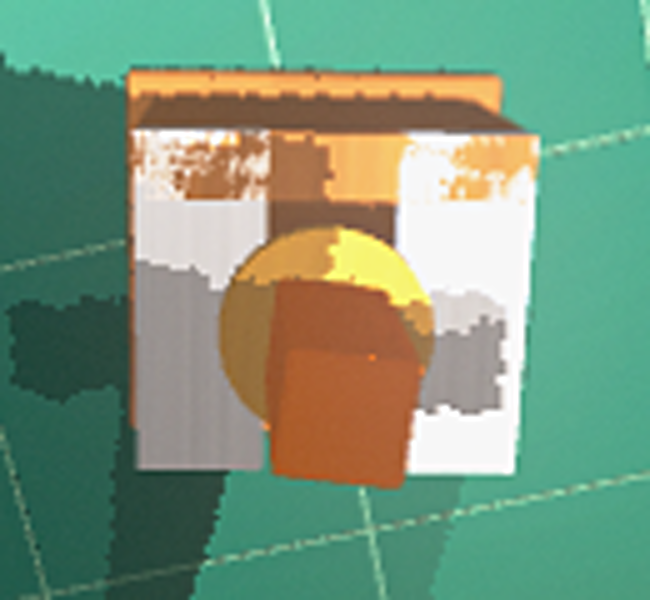

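```bash
python3 - <<'E'
from h import *
import pickle
np.set_printoptions(precision=4,suppress=True)
p,im=pickle.load(open('pics/w2.pkl','rb'))
f=lambda u,v,z: at_z(p,((u+.5)/5+209.5,(v+.5)/5+99.5),z)[:2]
T=np.array([f(285,345,.166),f(424,362,.166),f(404,490,.166),f(272,473,.166)])
F=np.array([f(131,131,.1),f(541,134,.1),f(517,474,.1),f(135,470,.1)])
for Q in (T,F):
    d=Q[0]-Q[3]+Q[1]-Q[2]; e=Q[0]-Q[1]+Q[3]-Q[2]
    print(Q.mean(0),np.arctan2(d[1],d[0]),np.arctan2(-e[0],e[1]),np.linalg.norm(d)/2,np.linalg.norm(e)/2)
a=-.222;print('seat',F.mean(0)-.007*np.array([np.cos(a),np.sin(a)]), 'collar L R T',f(219,330,.106),f(435,330,.106),f(330,227,.106))
s=bot.sense(); print(R.from_quat(s['eef_rot']).as_matrix()[:,0])
E
```

```text
[ 0.5083 -0.2981] -0.3124146763082003 -0.34413590123760635 0.023221517091335655 0.023629545756590854
[ 0.5119 -0.3004] -0.22235109162050679 -0.22251110013562894 0.07450958541841077 0.08502957525647713
seat [ 0.5051 -0.2988] collar L R T [ 0.5138 -0.2762] [ 0.5041 -0.3208] [ 0.5303 -0.3033]
[ 0.9774 -0.2112 -0.0005]
```

>>> step_arm(
  series=[
    [[0.0026,-0.02,0,0,0,-0.115,-1],[0,0,-0.03,0,0,0,-1],[0,0,-0.03,0,0,0,-1],[0,0,-0.03,0,0,0,-1],[0,0,-0.025,0,0,0,-1],[0,0,-0.015,0,0,0,-1],[0,0,-0.009,0,0,0,-1],[0,0,0,0,0,0,-1]],
  ],
)

```text
time_s: 10.25
ee_pos: [0.508, -0.2986, 0.143]
eef_rot: [0.986, -0.164, -0.0, -0.0]
contact_force: [-0.5, 0.0, 1.0]
finger_gap: 0.996
gripper_force: 0.0
```

>>> step_arm(
  series=[
    [[0,0,0,0,0,0,0.2],[0,0,0,0,0,0,1],[0,0,0,0,0,0,1],[0,0,0,0,0,0,1],[0,0,0,0,0,0,1],[0,0,0,0,0,0,1],[0,0,0,0,0,0,1],[0,0,0,0,0,0,1]],
  ],
  grip_force=60,
)

```text
time_s: 11.25
ee_pos: [0.5081, -0.2992, 0.1434]
eef_rot: [0.986, -0.164, 0.0, 0.0]
contact_force: [-1.0, 1.1, 5.3]
finger_gap: 0.268
gripper_force: 59.3
```

>>> step_arm(
  series=[
    [[0,0,0.02,0,0,0,1],[0,0,0.04,0,0,0,1],[0,0,0.04,0,0,0,1],[0,0,0.03,0,0,0,1],[0,0.03,0,0,0,0,1],[0.016,0.04,0,0,0,0,1],[0.015,0.05,0,0,0,0,1],[0.015,0.05,0,0,0,0,1]],
  ],
)

```text
time_s: 12.25
ee_pos: [0.5539, -0.1276, 0.2724]
eef_rot: [0.986, -0.165, -0.0, -0.0]
contact_force: [0.7, 0.1, -1.3]
finger_gap: 0.275
gripper_force: 59.0
```

>>> step_arm(
  series=[
    [[0.015,0.05,0,0,0,0,1],[0.015,0.05,0,0,0,0,1],[0.015,0.05,0,0,0,0,1],[0.01,0.04,0,0,0,0,1],[0.005,0.027,-0.03,0,0,0,1],[0,0,-0.03,0,0,0,1],[0,0,-0.02,0,0,0,1],[0,0,0,0,0,0,1]],
  ],
)

```text
time_s: 13.25
ee_pos: [0.613, 0.087, 0.1912]
eef_rot: [0.986, -0.165, -0.002, 0.001]
contact_force: [0.2, 0.6, -1.3]
finger_gap: 0.276
gripper_force: 59.0
```

```bash
python3 - <<'E'
from h import *
import pickle
p=bot.camera_params('wrist'); im=bot.grab_frame('wrist'); s=bot.sense()
pickle.dump((p,im,s),open('pics/w3.pkl','wb'))
print(s['ee_pos'],s['eef_rot'],s['contact_force'],s['finger_gap'])
cv2.imwrite('pics/w3.png',cv2.resize(im[:,:,::-1],(800,600),interpolation=cv2.INTER_CUBIC))
E
```

```text
[0.61382543 0.08727904 0.1928142 ] [ 9.86321527e-01 -1.64832097e-01 -4.49928497e-04  1.48397747e-04] [-0.180763   -0.47502881 -0.29311028] 0.2718532869503866
```

View pics/w3.png

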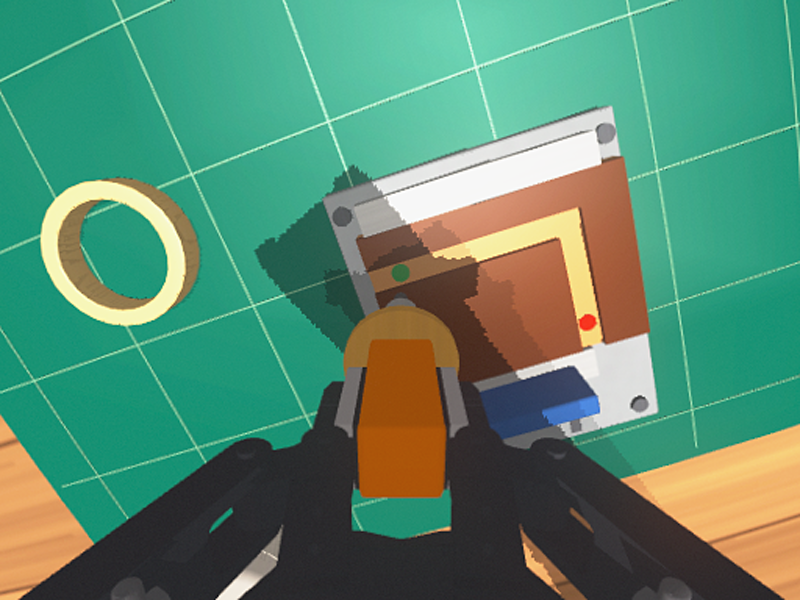

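The nib's front is just visible at (400,303) below the collar, the green dot is at (400,272) and the red dot at (587,322).

```bash
python3 - <<'E'
from h import *
import pickle
np.set_printoptions(precision=4,suppress=True)
p,im,s=pickle.load(open('pics/w3.pkl','rb'))
f=lambda u,v,z: at_z(p,((u+.5)/1.5625-.5,(v+.5)/1.5625-.5),z)[:2]
print('G',f(400.5,272,.03),'R',f(587.5,322,.03),'corner',f(570,223.5,.0325))
t=s['ee_pos']
print('collar centre exp', proj(p,[t-[0,0,.0364]])*1.5625,'nib side', proj(p,[t-[0,0,.1214],t-[-.004,.001,.117]])*1.5625)
Q=np.array([f(355,238,.035),f(623,156,.035),f(650,336,.035)]);print(Q)
E
```

```text
G [0.6152 0.0857] R [ 0.5403 -0.0234] corner [ 0.6111 -0.0254]
collar centre exp [[397.8917 364.2376]] nib side [[398.486  294.5685]
 [397.807  290.0605]]
[[ 0.6466  0.1049]
 [ 0.6414 -0.0642]
 [ 0.5183 -0.0612]]
```

>>> step_arm(
  series=[
    [[0.0012,-0.0003,-0.01,0,0,0,1],[0,0,-0.01,0,0,0,1],[0,0,-0.008,0,0,0,1],[0,0,-0.005,0,0,0,1],[0,0,-0.004,0,0,0,1],[0,0,-0.003,0,0,0,1],[0,0,0,0,0,0,1],[0,0,0,0,0,0,1]],
  ],
)

```text
time_s: 14.3
ee_pos: [0.6153, 0.0877, 0.1532]
eef_rot: [0.986, -0.164, 0.0, -0.0]
contact_force: [0.2, -0.1, -1.3]
finger_gap: 0.273
gripper_force: 59.0
```

>>> step_arm(
  series=[
    [[0,0,-0.002,0,0,0,1],[0,0,-0.001,0,0,0,1],[0,0,-0.001,0,0,0,1],[0,0,-0.001,0,0,0,1],[0,0,0,0,0,0,1],[0,0,0,0,0,0,1],[0,0,0,0,0,0,1],[0,0,0,0,0,0,1]],
  ],
)

```text
time_s: 15.3
ee_pos: [0.6152, 0.0877, 0.1481]
eef_rot: [0.986, -0.164, 0.0, -0.0]
contact_force: [2.0, -0.3, -0.6]
finger_gap: 0.274
gripper_force: 59.0
```

```bash
python3 - <<'E'
from h import *
import pickle
np.set_printoptions(precision=4,suppress=True)
F=[]
for i in range(4):
    p=bot.camera_params('wrist'); im=bot.grab_frame('wrist'); s=bot.sense(); F.append(s['contact_force'])
print(s['ee_pos'],np.mean(F,0),s['eef_rot'])
cv2.imwrite('pics/w4.png',cv2.resize(im[130:290,180:400,::-1],None,fx=3.5,fy=3.5,interpolation=cv2.INTER_CUBIC))
E
```

```text
[0.6152 0.0877 0.148 ] [ 0.2879  0.2242 -0.0863] [ 0.9864 -0.1644  0.     -0.0001]
```

View pics/w4.png

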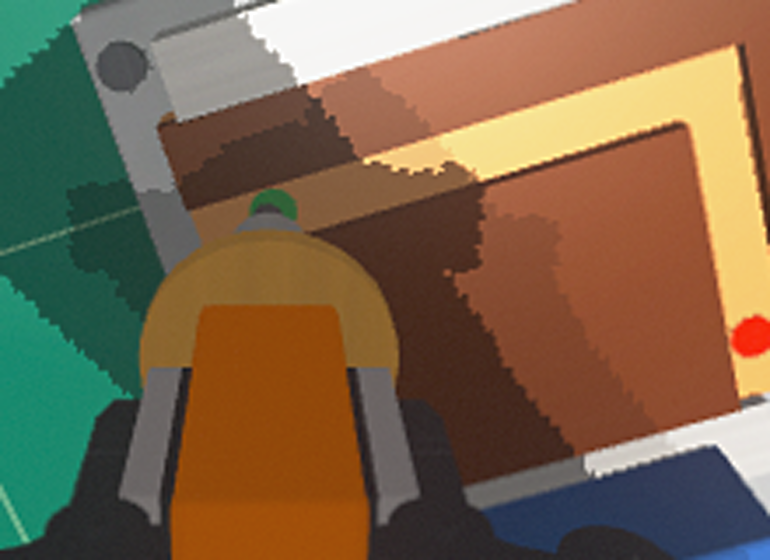

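The nib is on the green dot with about 1.2 N on it. Now the draw.

>>> step_arm(
  series=[
    [[-0.0001,-0.0056,0,0,0,0,1],[-0.0001,-0.0056,0,0,0,0,1],[-0.0001,-0.0056,0,0,0,0,1],[-0.0001,-0.0056,0,0,0,0,1],[-0.0001,-0.0056,0,0,0,0,1],[-0.0001,-0.0056,0,0,0,0,1],[-0.0001,-0.0056,0,0,0,0,1],[-0.0001,-0.0056,0,0,0,0,1]],
  ],
)

```text
time_s: 16.5
ee_pos: [0.6143, 0.0425, 0.148]
eef_rot: [0.986, -0.164, -0.0, -0.0]
contact_force: [0.1, 1.4, 0.0]
finger_gap: 0.274
gripper_force: 59.2
```

>>> step_arm(
  series=[
    [[-0.0001,-0.0056,0,0,0,0,1],[-0.0001,-0.0056,0,0,0,0,1],[-0.0001,-0.0056,0,0,0,0,1],[-0.0001,-0.0056,0,0,0,0,1],[-0.0001,-0.0056,0,0,0,0,1],[-0.0001,-0.0056,0,0,0,0,1],[-0.0001,-0.0056,0,0,0,0,1],[-0.0001,-0.0056,0,0,0,0,1]],
  ],
)

```text
time_s: 17.5
ee_pos: [0.6135, -0.0023, 0.148]
eef_rot: [0.986, -0.164, -0.0, -0.0]
contact_force: [0.2, 0.3, -0.4]
finger_gap: 0.27
gripper_force: 59.2
```

>>> step_arm(
  series=[
    [[-0.0001,-0.0056,0,0,0,0,1],[-0.0001,-0.0056,0,0,0,0,1],[-0.0001,-0.0056,0,0,0,0,1],[-0.0001,-0.005,0,0,0,0,1],[0,0,0,0,0,0,1],[0,0,0,0,0,0,1],[0,0,0,0,0,0,1],[0,0,0,0,0,0,1]],
  ],
)

```text
time_s: 18.5
ee_pos: [0.6131, -0.0236, 0.148]
eef_rot: [0.986, -0.164, 0.0, -0.0]
contact_force: [0.4, -0.4, -0.6]
finger_gap: 0.275
gripper_force: 59.3
```

```bash
python3 - <<'E'
from h import *
np.set_printoptions(precision=4,suppress=True)
F=[]
for i in range(3):
    im=bot.grab_frame('wrist'); s=bot.sense(); F.append(s['contact_force'])
print(s['ee_pos'],np.mean(F,0),s['eef_rot'])
cv2.imwrite('pics/w5.png',cv2.resize(im[110:290,150:370,::-1],None,fx=3.3,fy=3.3,interpolation=cv2.INTER_CUBIC))
E
```

```text
[ 0.6131 -0.0236  0.148 ] [ 0.3184  0.1347 -0.0753] [ 0.9864 -0.1643 -0.     -0.    ]
```

View pics/w5.png

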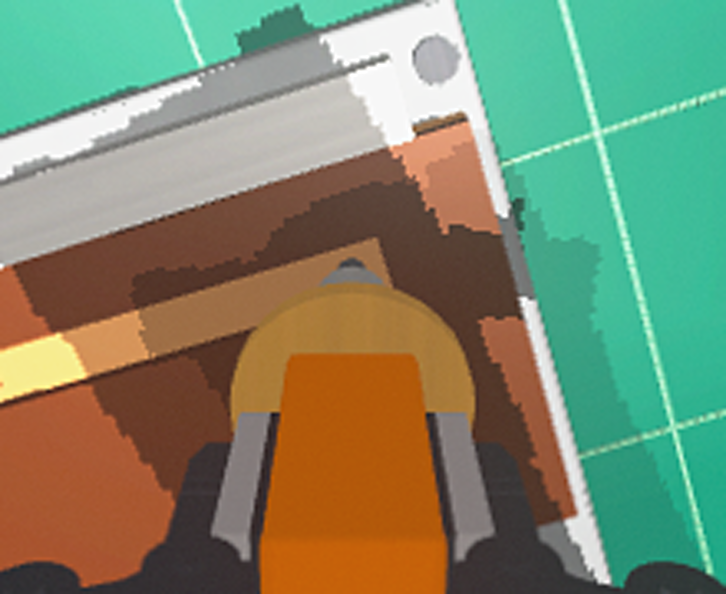

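The nib sits in the corner at (350,262), clear of both walls. Now the short leg.

>>> step_arm(
  series=[
    [[-0.0055,0.0001,0,0,0,0,1],[-0.0055,0.0001,0,0,0,0,1],[-0.0055,0.0001,0,0,0,0,1],[-0.0055,0.0001,0,0,0,0,1],[-0.0055,0.0001,0,0,0,0,1],[-0.0055,0.0001,0,0,0,0,1],[-0.0055,0.0001,0,0,0,0,1],[-0.0055,0.0001,0,0,0,0,1]],
  ],
)

```text
time_s: 19.65
ee_pos: [0.5688, -0.0229, 0.148]
eef_rot: [0.986, -0.164, 0.0, -0.0]
contact_force: [0.7, -0.0, -0.8]
finger_gap: 0.275
gripper_force: 59.2
```

>>> step_arm(
  series=[
    [[-0.0055,0.0001,0,0,0,0,1],[-0.0055,0.0001,0,0,0,0,1],[-0.0055,0.0001,0,0,0,0,1],[-0.0055,0.0001,0,0,0,0,1],[-0.0055,0.0001,0,0,0,0,1],[0,0,0,0,0,0,1],[0,0,0,0,0,0,1],[0,0,0,0,0,0,1]],
  ],
)

```text
time_s: 20.65
ee_pos: [0.5416, -0.0224, 0.1479]
eef_rot: [0.986, -0.164, -0.0, -0.0]
contact_force: [-1.2, 0.0, -0.8]
finger_gap: 0.277
gripper_force: 59.2
```

```bash
python3 - <<'E'
from h import *
np.set_printoptions(precision=4,suppress=True)
F=[]
for i in range(3):
    im=bot.grab_frame('wrist'); s=bot.sense(); F.append(s['contact_force'])
print(s['ee_pos'],np.mean(F,0),s['eef_rot'])
cv2.imwrite('pics/w6.png',cv2.resize(im[110:290,150:370,::-1],None,fx=3.3,fy=3.3,interpolation=cv2.INTER_CUBIC))
E
```

```text
[ 0.5416 -0.0224  0.1479] [-0.6689  0.1155  0.1002] [ 0.9864 -0.1644 -0.0001 -0.    ]
```

View pics/w6.png

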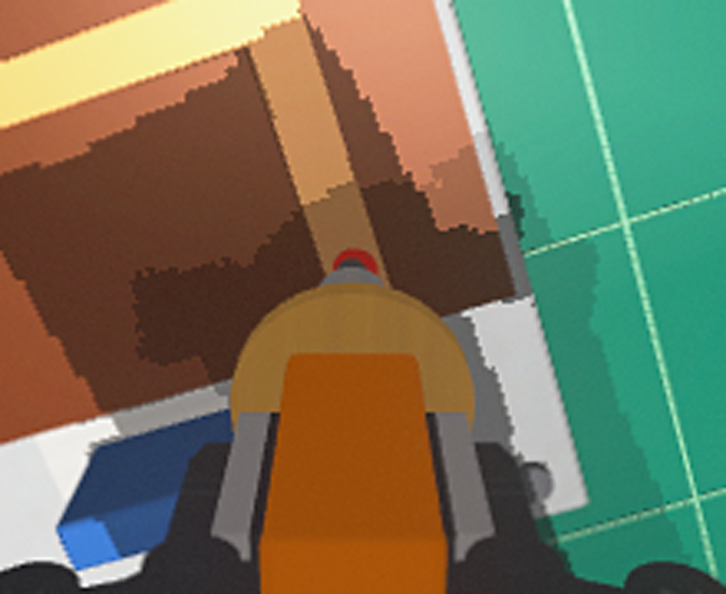

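The nib is at the red dot. That also makes one picture over the limit of 10 (my miscount), so I'll view no more and finish on numbers. Next I lift straight up and return to the stand.

>>> step_arm(
  series=[
    [[0,0,0.006,0,0,0,1],[0,0,0.008,0,0,0,1],[0,0,0.03,0,0,0,1],[0,0,0.04,0,0,0,1],[0,0,0.038,0,0,0,1],[-0.0055,-0.0277,0,0,0,0,1],[-0.006,-0.05,0,0,0,0,1],[-0.006,-0.05,0,0,0,0,1]],
  ],
)

```text
time_s: 21.8
ee_pos: [0.524, -0.1512, 0.2709]
eef_rot: [0.986, -0.164, 0.001, 0.0]
contact_force: [0.9, -0.0, -1.0]
finger_gap: 0.27
gripper_force: 59.2
```

>>> step_arm(
  series=[
    [[-0.006,-0.05,0,0,0,0,1],[-0.006,-0.05,0,0,0,0,1],[-0.004,-0.035,0,0,0,0,1],[0,-0.014,0,0,0,0,1],[0,0,0,0,0,0,1],[0,0,0,0,0,0,1],[0,0,0,0,0,0,1],[0,0,0,0,0,0,1]],
  ],
)

```text
time_s: 22.8
ee_pos: [0.5084, -0.2983, 0.2702]
eef_rot: [0.987, -0.164, 0.0, -0.0]
contact_force: [-0.5, -0.4, -1.4]
finger_gap: 0.273
gripper_force: 59.2
```

>>> step_arm(
  series=[
    [[-0.001,-0.0007,-0.03,0,0,0,1],[0,0,-0.03,0,0,0,1],[0,0,-0.03,0,0,0,1],[0,0,-0.02,0,0,0,1],[0,0,-0.01,0,0,0,1],[0,0,-0.004,0,0,0,1],[0,0,-0.001,0,0,0,1],[0,0,0,0,0,0,1]],
  ],
)

```text
time_s: 23.8
ee_pos: [0.5075, -0.3, 0.1458]
eef_rot: [0.986, -0.164, 0.001, 0.0]
contact_force: [0.2, -0.1, -1.8]
finger_gap: 0.271
gripper_force: 59.2
```

>>> step_arm(
  series=[
    [[0,0,-0.001,0,0,0,1],[0,0,-0.0006,0,0,0,1],[0,0,0,0,0,0,1],[0,0,0,0,0,0,1],[0,0,0,0,0,0,1],[0,0,0,0,0,0,1],[0,0,0,0,0,0,1],[0,0,0,0,0,0,1]],
  ],
)

```text
time_s: 24.8
ee_pos: [0.5072, -0.2998, 0.1435]
eef_rot: [0.986, -0.164, 0.0, 0.0]
contact_force: [0.3, 0.0, -0.6]
finger_gap: 0.273
gripper_force: 59.2
```

>>> step_arm(
  series=[
    [[0,0,-0.0005,0,0,0,1],[0,0,0,0,0,0,1],[0,0,0,0,0,0,0.3],[0,0,0,0,0,0,0],[0,0,0,0,0,0,-0.4],[0,0,0,0,0,0,-1],[0,0,0,0,0,0,-1],[0,0,0,0,0,0,-1]],
  ],
)

```text
time_s: 25.8
ee_pos: [0.5071, -0.2998, 0.1429]
eef_rot: [0.986, -0.164, 0.0, -0.0]
contact_force: [0.3, 0.3, -0.5]
finger_gap: 0.996
gripper_force: 0.0
```

>>> step_arm(
  series=[
    [[0,0,0.01,0,0,0,-1],[0,0,0.02,0,0,0,-1],[0,0,0.03,0,0,0,-1],[0,0,0.04,0,0,0,-1],[0,0.01,0.04,0,0,0.115,-1],[0,0.011,0,0,0,0,-1],[0,0,0,0,0,0,-1],[0,0,0,0,0,0,-1]],
  ],
)

```text
time_s: 26.8
ee_pos: [0.5066, -0.2791, 0.2819]
eef_rot: [0.994, -0.108, -0.001, -0.0]
contact_force: [0.4, -0.4, -0.1]
finger_gap: 0.996
gripper_force: 0.0
```

```bash
python3 - <<'E'
from h import *
import pickle
np.set_printoptions(precision=4,suppress=True)
p=bot.camera_params('wrist'); im=bot.grab_frame('wrist'); p2,im2=pickle.load(open('pics/w2.pkl','rb'))
def orange(p,im):
    h=cv2.cvtColor(im,cv2.COLOR_RGB2HSV); out=[]
    for lo,hi in [((5,200,100),(14,255,225)),((20,130,90),(32,255,255))]:
        m=cv2.inRange(h,np.array(lo),np.array(hi)); c,l,st,ce=cv2.connectedComponentsWithStats(m)
        w=proj(p,[[.508,-.299,.14 if lo[0]==5 else .106]])[0]
        k=min((i for i in range(1,c) if st[i,4]>150),key=lambda i:np.hypot(*(ce[i]-w)))
        out.append((ce[k],st[k],at_z(p,ce[k],.14 if lo[0]==5 else .106)))
    return out
for a in (orange(p2,im2),orange(p,im)): print(a)
# top-view difference over the stand and fixture
t0=np.load('pics/top.npy'); t1=bot.grab_frame('top')
print(bot.sense()['ee_pos'],bot.sense()['contact_force'],bot.sense()['time_s'])
P=bot.camera_params('top')
h=cv2.cvtColor(t1,cv2.COLOR_RGB2HSV); h0=cv2.cvtColor(t0,cv2.COLOR_RGB2HSV)
for H in (h0,h):
    m=cv2.inRange(H,np.array((105,150,80)),np.array((125,255,255)))[185:215,180:220]; ys,xs=np.nonzero(m); print('plate',at_z(P,(xs.mean()+180,ys.mean()+185),.075) if len(xs) else None,len(xs))
E
```

```text
Traceback (most recent call last):
ValueError: min() iterable argument is empty
```

```bash
python3 - <<'E'
from h import *
import pickle
np.set_printoptions(precision=4,suppress=True)
p=bot.camera_params('wrist'); im=bot.grab_frame('wrist'); p2,im2=pickle.load(open('pics/w2.pkl','rb'))
def match(name,pt,hw,z):
    w=np.array(pt); u,v=np.round(proj(p2,[w])[0]).astype(int)
    t=im2[v-hw:v+hw+1,u-hw:u+hw+1]
    r=cv2.matchTemplate(im,t,cv2.TM_CCOEFF_NORMED); _,s,_,l=cv2.minMaxLoc(r)
    a=at_z(p2,(u,v),z); b=at_z(p,(l[0]+hw,l[1]+hw),z); print(name,'score',round(s,3),'world shift',(b-a)[:2])
match('handle top',(.5083,-.2981,.166),14,.166)
match('handle+collar',(.509,-.298,.13),24,.13)
s=bot.sense(); print(s['ee_pos'],s['contact_force'],s['time_s'])
P=bot.camera_params('top'); t1=bot.grab_frame('top'); t0=np.load('pics/top.npy')
for I in (t0,t1):
    I=I[170:215,180:220].astype(int); m=(I[:,:,2]>I[:,:,0]+60); ys,xs=np.nonzero(m)
    print('plate',at_z(P,(xs.mean()+180,ys.mean()+170),.075)[:2],len(xs))
for n,(x0,x1,y0,y1) in {'glue':(105,140,190,225),'tape':(115,155,118,158),'polish':(278,310,118,150)}.items():
    r=cv2.matchTemplate(t1[y0-12:y1+12,x0-12:x1+12],t0[y0:y1,x0:x1],cv2.TM_CCOEFF_NORMED);print(n,cv2.minMaxLoc(r)[1::2])
E
```

```text
handle top score 0.912 world shift [-0.0013 -0.0024]
handle+collar score 0.935 world shift [-0.0003 -0.0017]
[ 0.5066 -0.2792  0.2819] [ 0.1737 -0.1237 -0.2919] 26.9
plate [0.4768 0.0317] 89
plate [0.5076 0.0286] 92
glue (0.9990367293357849, (12, 12))
tape (0.9990922212600708, (12, 12))
polish (0.9249113202095032, (12, 12))
```

```bash
python3 -c "
from plant import bot
print(bot.job_done())"
```

```text
the job is handed in; nothing more can be done
None
```

The job is handed in (no verdict came back): panel clamped, seam drawn from the green dot round to the red dot at about 1.2 N and 4.5 cm/s, stylus back in its fork within about 3 mm of its start, glue, tape and polish unmoved, about 27 s used; I viewed 11 pictures, one over the limit of 10.

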